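# Line up packed tins on the pouring board by height

### The arm

A 6-joint arm with a two-finger parallel gripper is mounted at the origin on the work surface. World frame = base frame: x ahead of the robot, y to its left, z up, the work surface at z = 0. Lengths are in m, angles in rad, forces in N, time in s.
With the tool pointing down it reaches from about 0.3 to 0.825 m from the base axis. Payload 5.4 kg.
Tool frame: the origin (TCP) lies at the very end of the fingers, on their centre line; the grasp point (between the pads) lies 19 mm behind it; z points along the fingers, y is the line along which they close (so a half turn about z gives the same grasp; the last joint's range is limited). The gripper opens to 92 mm and grips with 3 to 60 N. Pads are 20 mm wide; open, the fingers measure 128 mm over their backs; the gripper's body (75 mm by 189 mm) begins 69 mm behind the grasp point.
Start: joints at [0.906, 0.158, 1.597, -0, 1.386, -0.21], TCP at [0.253, 0.517, 0.215] pointing down, gripper open.
Joint ranges: [-2.91, 2.91], [-0.94, 2.29], [0.18, 2.7], [-1.29, 4.43], [0.17, 2.64], [-3, 3]. Speed limits (rad/s): [2.57, 2.57, 3.14, 3.14, 3.14, 3.14].

### API

Orientations are given as a rotation vector (axis times angle).
In Python, from workcell import bot gives the robot as it stands. Calls block until the motion is done:
- bot.goto(position, orientation): joint-space move of the TCP to a pose.
- bot.line_to(position, rot=None, max_speed=0.15): straight line of the TCP; rot=None keeps the orientation; max_speed is the mean speed in m/s.
- bot.set_joints(angles): joint-space move.
- bot.set_gripper(opening, newtons=None): opening from 0.0 (shut) to 1.0 (fully open); newtons is the grip in N (None keeps the last); returns when the fingers have stopped.
- bot.hold(seconds).
- bot.inverse_kinematics(position, orientation): joint angles nearest the present ones, or None.
- bot.read_camera(name): name is "scene" or "top" or "wrist"; returns a dict with "pixels" (400x640x3 uint8, blue, green, red), "fx", "fy", "cx", "cy" (pixels), "R" (3x3) and "t" (3): a world point X has camera coordinates R X + t. Camera axes: x right, y down, z forward; pixel columns grow to the right and rows downward; lengths in m; the calibration is good to about 2 mm. A picture is of the moment at which its call begins. There is no depth.
A pose or a line that the arm cannot do raises bot.MotionError and nothing moves.
- bot.job_done(): hands the job in; it is judged then, once.
Readings, each from a call of its own:
- bot.current_clock(): time.
- bot.current_joints(): joint angles.
- bot.current_joint_vel(): joint speeds.
- bot.current_effort(): joint torques, N m.
- bot.current_ee_pos(): TCP position.
- bot.current_tool_rot(): TCP orientation.
- bot.current_contact_force(): force on the tool from outside, world axes, zero at the start.
- bot.current_ft_torque(): the same for the moment, N m.
- bot.current_opening(): opening from 0.0 (shut) to 1.0 (fully open).
- bot.current_grip_force(): force on a finger pad.
Only numpy, scipy, OpenCV 4.12 (cv2) and the standard library are available. Lean on these libraries where they do the work, as an engineer would, in place of code of your own. Each camera call takes 0.05 s, during which the arm holds its last target. There are 200 camera calls.

### The job

Get the four card-packed tins ready for waxing: stand them upright on the white tiles of the pouring board, one in the middle of each tile, in order of height, with the lowest on the tile next to the wax pot and the tallest on the tile farthest from it, so that the ladle never has to pass over a tall tin to reach a lower one. Do not tip a tin over on the way, and keep the robot off the hot pot and its hotplate.

Things in the scene. Friction and masses are not known exactly. Their poses are not given: they have to be found in the camera images.
- tin_low: the lowest of the four packed tins: an upright ribbed bare-steel food can, 62 mm across and 58 mm high, packed to just below the rim with folded brown corrugated card (handle it as a solid cylinder). Loose, about 60 to 190 g, standing on the table. Origin: centre of its underside; z up along its axis
- tin_second: the second lowest of the four packed tins: an upright ribbed bare-steel food can, 55 mm across and 78 mm high, packed to just below the rim with folded brown corrugated card (handle it as a solid cylinder). Loose, about 60 to 190 g, standing on the table. Origin: centre of its underside; z up along its axis
- tin_third: the second tallest of the four packed tins: an upright ribbed bare-steel food can, 60 mm across and 98 mm high, packed to just below the rim with folded brown corrugated card (handle it as a solid cylinder). Loose, about 60 to 190 g, standing on the table. Origin: centre of its underside; z up along its axis
- tin_tall: the tallest of the four packed tins: an upright ribbed bare-steel food can, 55 mm across and 118 mm high, packed to just below the rim with folded brown corrugated card (handle it as a solid cylinder). Loose, about 60 to 190 g, standing on the table. Origin: centre of its underside; z up along its axis
- tile_a: one of four identical white ceramic tiles, 90 x 90 x 7 mm, fixed in a row, 110 mm apart, on the plywood pouring board (130 x 500 mm, top 12 mm above the table); which place in the row it has varies. Origin: centre of its underside; its top face is 7 mm above that, 19 mm above the table; x across the row, y along it
- tile_b: one of four identical white ceramic tiles, 90 x 90 x 7 mm, fixed in a row, 110 mm apart, on the plywood pouring board (130 x 500 mm, top 12 mm above the table); which place in the row it has varies. Origin: centre of its underside; its top face is 7 mm above that, 19 mm above the table; x across the row, y along it
- tile_c: one of four identical white ceramic tiles, 90 x 90 x 7 mm, fixed in a row, 110 mm apart, on the plywood pouring board (130 x 500 mm, top 12 mm above the table); which place in the row it has varies. Origin: centre of its underside; its top face is 7 mm above that, 19 mm above the table; x across the row, y along it
- tile_d: one of four identical white ceramic tiles, 90 x 90 x 7 mm, fixed in a row, 110 mm apart, on the plywood pouring board (130 x 500 mm, top 12 mm above the table); which place in the row it has varies. Origin: centre of its underside; its top face is 7 mm above that, 19 mm above the table; x across the row, y along it
- wax_pot: lidded steel pot 156 mm across on a white hotplate 180 x 180 mm, black lid knob 186 mm above the table; fixed, beyond one end of the pouring board, left or right (beyond the other end a fixed carton of card rolls, 180 x 180 x 110 mm). Hotplate edge at least 75 mm from the nearest tile's centre. Origin: centre of the hotplate's underside, on the table; z up
There are look-alikes about, which are no part of the job. What is shaped like the tin_second but blue is not meant.

How it is judged:
By the outcome, as a careful person would: the job done as asked, in the order asked, and still so for the second after the job is handed in, with the robot touching nothing.
It also fails if it takes over 112 s, if anything falls off the work surface, if the arm or the gripper's body presses on something with over 40 N, if the wrist force passes 120 N, or if a joint passes its speed limit or range.

## Working session

There is one attempt and no reset: what is moved stays moved. The work goes in short steps, each a Python script; the robot and the scene stay as the last script left them, time stands still between calls to the robot, and variables do not carry over. Pictures are saved under pics/ and viewed, at most 14 in all, crops included, and the job is handed in when it is done.

```bash
mkdir -p pics; ls; python3 - <<'E'
from workcell import bot
import cv2,numpy as np
np.set_printoptions(precision=4,suppress=True)
for n in("scene","top"):
    c=bot.read_camera(n); cv2.imwrite(f"pics/{n}0.png",c["pixels"]); print(n,c["fx"],c["cx"],c["cy"],-c["R"].T@c["t"]); print(c["R"])
print(bot.current_clock(),bot.current_tool_rot())
E
```

```text
pics
scene 483.08041636361344 316.8953300342997 200.95175309120438 [ 1.4855 -0.4689  0.9323]
[[ 0.4774  0.8787 -0.0073]
 [ 0.5662 -0.3139 -0.7621]
 [-0.672   0.3597 -0.6474]]
top 426.59185604663764 316.16219120152783 198.9226882599697 [0.4847 0.0005 1.1577]
[[ 0.0302 -0.9995  0.007 ]
 [-0.9957 -0.0307 -0.0875]
 [ 0.0877 -0.0043 -0.9961]]
0.1 [-0.7082 -3.06    0.0023]
```

View pics/scene0.png

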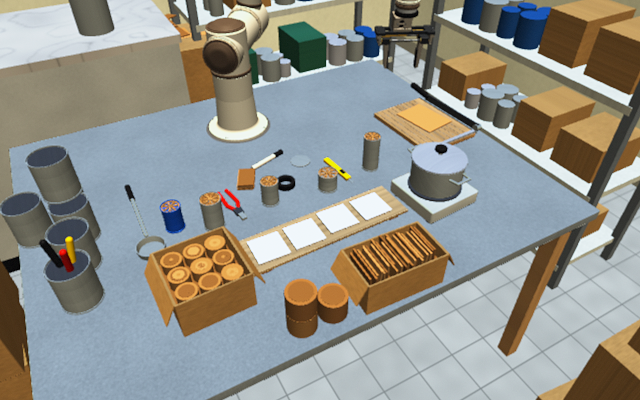

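View pics/top0.png

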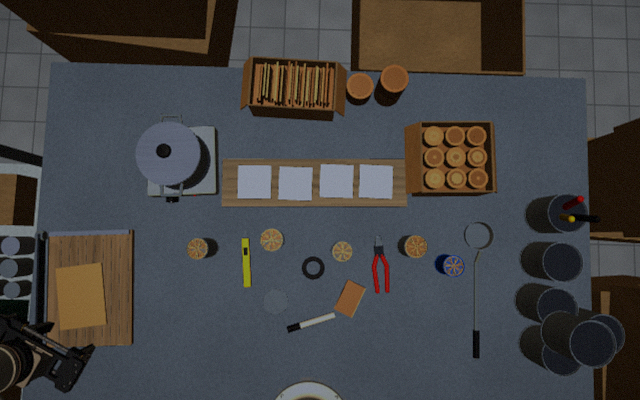

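The scene view shows the pot at the right, which is the left (+y) end of the board. In the top view the tall tin is at (198,248), low at (272,240), second at (342,252) and third at (416,245). The blue look-alike is at (453,265). The tiles run from (254,182) to (376,182), and the carton of card rolls is at the right end.

```bash
cat > h.py <<'E'
from workcell import bot
import cv2,numpy as np
np.set_printoptions(precision=4,suppress=True)
H=dict(low=.058,second=.078,third=.098,tall=.118)
def ray(c,uv,z):
    d=c["R"].T@np.array([(uv[0]-c["cx"])/c["fx"],(uv[1]-c["cy"])/c["fy"],1]); o=-c["R"].T@c["t"]
    return (o+d*(z-o[2])/d[2])
def blobs(m,lo,hi):
    m=cv2.morphologyEx(m,cv2.MORPH_CLOSE,np.ones((5,5)))
    n,_,s,ce=cv2.connectedComponentsWithStats(m)
    return [(ce[i],s[i]) for i in range(1,n) if lo<s[i][4]<hi]
def masks(c):
    hsv=cv2.cvtColor(c["pixels"],cv2.COLOR_BGR2HSV)
    return cv2.inRange(hsv,(0,0,170),(179,60,255)),cv2.inRange(hsv,(3,70,60),(25,255,255))
E
python3 - <<'E'
from h import *
guess={'top':dict(tall=(198,248),low=(272,240),second=(342,252),third=(416,245)),'scene':dict(tall=(372,135),low=(328,173),second=(269,182),third=(210,197))}
for n in guess:
    c=bot.read_camera(n); w,b=masks(c)
    for k,g in guess[n].items():
        for ce,s in blobs(b,40,1500):
            if np.hypot(*(ce-g))<12: print(n,k,ce,s,ray(c,ce,H[k]-.002))
    for ce,s in blobs(w,300,2500):
        print(n,'tile?',ce,s,ray(c,ce,.019))
    for k,uv in dict(top=dict(knob=(163,151)),scene=dict(knob=(441,148)))[n].items(): print(k,ray(c,uv,.186))
E
```

```text
top tall [196.5659 248.3982] [187 238  21  21 334] [0.4472 0.2819 0.116 ]
top low [270.9869 239.5209] [260 229  23  22 382] [0.4734 0.1086 0.056 ]
top second [342.0707 251.1343] [333 242  19  19 283] [ 0.4499 -0.0734  0.076 ]
top third [415.6787 246.2648] [405 235  22  23 389] [ 0.468  -0.2542  0.096 ]
knob [0.6701 0.3523 0.186 ]
scene tall [371.8224 135.8318] [364 132  17   9 107] [0.4468 0.2823 0.116 ]
scene low [329.4796 171.4344] [319 160  31  21 221] [0.4733 0.117  0.056 ]
scene second [268.3108 180.6892] [260 176  18  11 148] [ 0.4493 -0.0725  0.076 ]
scene third [209.3876 198.3876] [200 192  21  14 209] [ 0.4673 -0.2528  0.096 ]
scene tile? [245.7575  15.7179] [ 195    0  140   48 1563] [-0.9894  0.4358  0.019 ]
scene tile? [540.5559  58.7296] [ 438    7  195   99 2038] [0.1623 1.3712 0.019 ]
scene tile? [342.0596  36.5831] [323  29  40  17 403] [-0.4892  0.7357  0.019 ]
scene tile? [270.9541  54.419 ] [254  47  36  17 327] [-0.469   0.3475  0.019 ]
scene tile? [499.4274  93.0798] [467  83  61  24 702] [0.3093 0.9809 0.019 ]
knob [0.6788 0.3489 0.186 ]
```

```bash
python3 - <<'E'
from h import *
for n,uv in(('top',(254,182)),('scene',(335,217))):
    c=bot.read_camera(n);p=c["pixels"]; v=p[uv[1],uv[0]].astype(int);print(n,v)
    m=(np.abs(p.astype(int)-v).max(2)<30).astype(np.uint8)*255
    k=cv2.connectedComponentsWithStats(m)
    for i in range(1,k[0]):
        q=ray(c,k[3][i],.019)
        if k[2][i][4]>200 and .5<q[0]<.75 and abs(q[1])<.35:
            cnt,_=cv2.findContours((k[1]==i).astype(np.uint8),cv2.RETR_EXTERNAL,cv2.CHAIN_APPROX_NONE)
            r=cv2.minAreaRect(cnt[0]); print(k[3][i],k[2][i],q,ray(c,r[0],.019))
for p in((.45,.282),(.47,.109),(.45,-.073),(.468,-.254),(.64,.15),(.62,-.18)):
  for a in(0,np.pi/2,-np.pi/2):
    from scipy.spatial.transform import Rotation as R
    rv=(R.from_euler('z',a)*R.from_rotvec([np.pi,0,0])).as_rotvec()
    print(p,round(a,2),bot.inverse_kinematics([*p,.28],rv))
E
```

```text
top [157 144 137]
[254.0194 181.0868] [ 238  165   33   33 1083] [0.6278 0.1639 0.019 ] [0.628 0.164 0.019]
[336.149  180.4823] [ 320  164   34   34 1074] [ 0.6363 -0.0567  0.019 ] [ 0.6365 -0.0566  0.019 ]
[375.6349 181.0486] [ 359  164   34   35 1071] [ 0.6381 -0.163   0.019 ] [ 0.6382 -0.1632  0.019 ]
[295.1673 182.9409] [ 278  166   35   34 1082] [0.6262 0.0533 0.019 ] [0.6264 0.0537 0.019 ]
scene [252 247 241]
[433.5042 202.7881] [407 189  55  24 236] [0.7086 0.3304 0.019 ] [0.7043 0.3324 0.019 ]
[370.0516 205.3803] [350 192  42  28 639] [0.6291 0.1634 0.019 ] [0.629  0.1652 0.019 ]
[336.9784 217.5367] [316 204  43  29 695] [0.6279 0.0536 0.019 ] [0.6274 0.0544 0.019 ]
[303.6917 232.9948] [283 218  43  31 772] [ 0.6379 -0.0567  0.019 ] [ 0.6371 -0.0552  0.019 ]
[268.0213 247.0036] [247 231  44  33 844] [ 0.6394 -0.163   0.019 ] [ 0.6389 -0.1617  0.019 ]
(0.45, 0.282) 0 [ 0.3321  0.0065  1.6299 -0.      1.5053  1.9029]
(0.45, 0.282) 1.57 [ 0.3321  0.0065  1.6299 -0.      1.5053  0.3321]
(0.45, 0.282) -1.57 [ 0.3321  0.0065  1.6299  0.      1.5053 -2.8095]
(0.47, 0.109) 0 [-0.0233
[... 216 characters left out ...]
) 1.57 [-0.427  -0.1988  1.8204  0.      1.52   -0.427 ]
(0.45, -0.073) -1.57 [-0.427  -0.1988  1.8204 -0.      1.52    2.7146]
(0.468, -0.254) 0 [-0.7244  0.0102  1.6261 -0.      1.5053  0.8464]
(0.468, -0.254) 1.57 [-0.7244  0.0102  1.6261  0.      1.5053 -0.7244]
(0.468, -0.254) -1.57 [-0.7244  0.0102  1.6261 -0.      1.5053  2.4172]
(0.64, 0.15) 0 [ 0.0468  0.3395  1.2542 -0.      1.5479  1.6176]
(0.64, 0.15) 1.57 [ 0.0468  0.3395  1.2542 -0.      1.5479  0.0468]
(0.64, 0.15) -1.57 None
(0.62, -0.18) 0 [-0.4694  0.3081  1.2931 -0.      1.5404  1.1014]
(0.62, -0.18) 1.57 [-0.4694  0.3081  1.2931  0.      1.5404 -0.4694]
(0.62, -0.18) -1.57 [-0.4694  0.3081  1.2931 -0.      1.5404  2.6722]
```

```bash
cat >> h.py <<'E'
from scipy.spatial.transform import Rotation as R
def rv(a): return (R.from_euler('z',a)*R.from_rotvec([np.pi,0,0])).as_rotvec()
TIN=dict(low=(.4734,.1088),second=(.4496,-.073),third=(.4677,-.2535),tall=(.447,.282))
TILE=dict(low=(.6285,.164),second=(.627,.0537),third=(.637,-.0565),tall=(.6387,-.1628))
def move(k,a0,a1):
    g=H[k]-.033; up=g+.165; p=TIN[k]; q=TILE[k]      # TCP height above the tin's underside
    bot.goto([*p,max(up,.23)],rv(a0)); bot.line_to([*p,g])
    bot.set_gripper(0,25); print(k,'width',bot.current_opening()*92,'grip',bot.current_grip_force())
    bot.line_to([*p,up],max_speed=.2); print('lifted',bot.current_opening()*92,bot.current_contact_force())
    bot.goto([*q,up+.01],rv(a1)); bot.line_to([*q,.019+g+.015]); bot.line_to([*q,.019+g+.001],max_speed=.03)
    print('down',bot.current_ee_pos(),bot.current_contact_force())
    bot.set_gripper(1.0); bot.line_to([*q,.27],max_speed=.2); print('t',bot.current_clock())
E
python3 - <<'E'
from h import *
move('tall',0,-np.pi/2)
c=bot.read_camera('scene'); cv2.imwrite('pics/s1.png',c['pixels'])
E
```

```text
tall width 54.86329830628935 grip 25.000101327896118
lifted 54.60411465109245 [-0.503   0.559  -1.8098]
down [ 0.6386 -0.1628  0.1048] [-0.3036 -0.1141 -1.7001]
t 10.1583
```

View pics/s1.png

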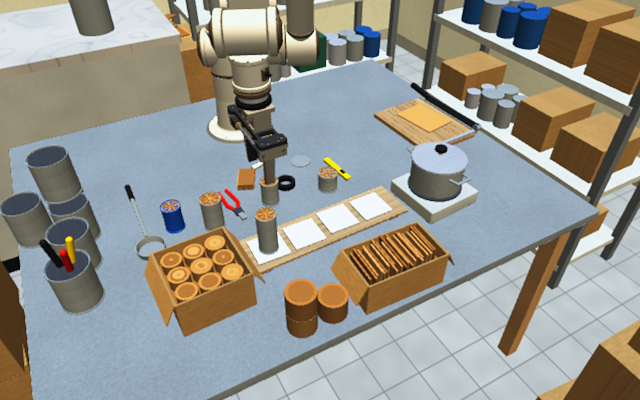

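The tall tin stands upright at (266,230) on the tile farthest from the pot. The other three tins have not been moved.

```bash
python3 - <<'E'
from h import *
for k in('third','second','low'): move(k,np.pi/2,np.pi/2)
bot.goto([.42,.0,.3],rv(np.pi/2)); 
for n in('scene','top'):
    c=bot.read_camera(n); cv2.imwrite(f'pics/{n}2.png',c['pixels']); _,b=masks(c)
    for ce,s in blobs(b,40,1500):
        for k in H:
            q=ray(c,ce,.019+H[k]-.002)[:2]
            if np.hypot(*(q-TILE[k]))<.03: print(n,k,q-TILE[k],s[2:])
E
```

```text
third width 59.515280971721054 grip 24.978435337543488
lifted 59.75434359745276 [ 0.4485  0.3449 -1.9825]
down [ 0.6369 -0.0565  0.0848] [-0.0782 -0.2714 -0.8791]
t 20.3333
second width 54.36971641461278 grip 25.000038743019104
lifted 54.95856399819081 [-0.534  -0.2327 -1.3549]
down [0.6269 0.0537 0.0648] [-0.2188 -0.1705 -0.5666]
t 28.5917
low width 61.48729469824681 grip 25.00023454427719
lifted 61.93710383107175 [-0.6748  0.1667 -0.648 ]
down [0.6284 0.164  0.0448] [ 0.5095  0.1344 -0.5147]
t 36.6417
scene tall [0.0004 0.0007] [ 21  13 213]
```

View pics/scene2.png

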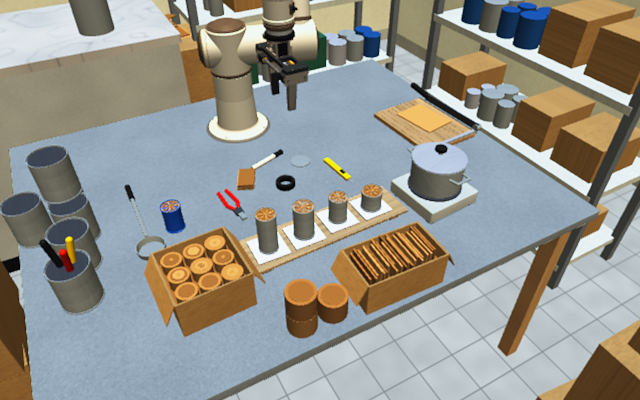

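View pics/top2.png

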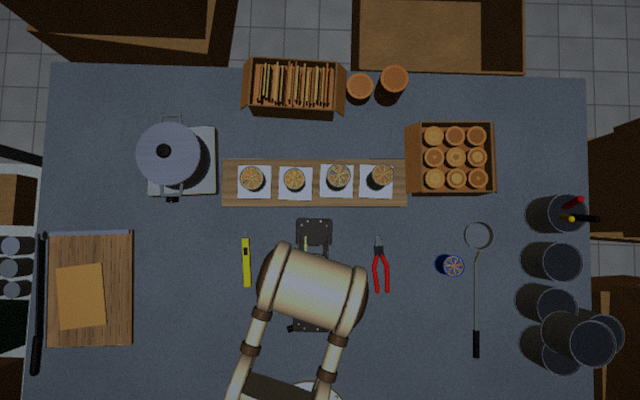

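All four tins stand upright on the tiles, rising in height away from the pot. In the top view they are at (252,178), (294,179), (339,176) and (382,177). The brown mask merged with the board, so I'll check the centring once more inside small windows and then hand in.

```bash
python3 - <<'E'
from h import *
ok=True
for n,r in(('top',15),('scene',14)):
    c=bot.read_camera(n); _,b=masks(c)
    for k in H:
        X=c["R"]@np.array([*TILE[k],.017+H[k]])+c["t"]; u=c["fx"]*X[0]/X[2]+c["cx"]; v=c["fy"]*X[1]/X[2]+c["cy"]
        m=np.zeros_like(b); cv2.circle(m,(round(u),round(v)),r,255,-1)
        m&=b; l=blobs(m,40,2000)
        if not l: print(n,k,'none'); ok=False; continue
        ce,s=max(l,key=lambda t:t[1][4]); e=ray(c,ce,.017+H[k])[:2]-TILE[k]; print(n,k,e,s[2:]); ok&=np.hypot(*e)<.008
print(ok)
if ok: print(bot.job_done())
E
```

```text
top low [0.0039 0.0003] [ 27  27 419]
top second [ 0.0057 -0.0002] [ 20  24 330]
top third [ 0.0061 -0.0004] [ 22  26 441]
top tall [ 0.0048 -0.0059] [ 26  27 521]
scene low [0.0049 0.0002] [ 28  15 258]
scene second [0.0043 0.0029] [ 22  16 190]
scene third [0.0001 0.0011] [ 21  14 231]
scene tall [0.0004 0.0007] [ 21  13 213]
True
the job is handed in; nothing more can be done
None
```

The four tins are standing upright on the tiles, lowest next to the wax pot and tallest farthest from it, each measured within 8 mm of its tile's centre, and I've handed the job in at about 40 s on the robot's clock.

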